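# Clamp an embedded specimen block with the outer knob of a concentric pair

### The job

Take the wax specimen block from the cold plate and stand it, wax up, on the bed between the open jaws of the specimen clamp; then turn only the outer ring of the two concentric knobs clockwise until the jaws hold the block snugly, with about 14 N, and let go of everything. Do not squeeze it hard in the jaws or the wax cracks, and leave the inner knob (the set cutting angle) and the other things on the bench as they are.

Things in the scene. Friction and masses are not known exactly. Their poses are not given: they have to be found in the camera images.
- block: The specimen block: white plastic cassette 28 x 40 x 10 mm (x, y, z) with a cream wax block 28 x 34 x 14 mm on top, 24 mm tall in all, 28 to 56 g, lying flat on the cold plate, wax up. Origin at the centre of its underside, z up. Grip it across its 28 mm width (its x).
- coldplate: Fixed cold plate, 150 x 140 mm, aluminium top 30 mm above the bench. Origin at the centre of its underside.
- clamp: The specimen clamp unit, fixed to the bench: cream casting with black end plates, 138 mm (x) by 296 mm (y), its top (the bed) 50 mm above the bench. Origin at the centre of its underside. The vice is at its -y part, the concentric knobs at its +y part, on a gear housing 70 x 80 mm whose top is 70 mm above the bench; jaws and knobs follow its yaw.
- bed (a point): Point on the bed (50 mm above the bench) where the middle of the block's underside is to be set down, with the block's 40 mm length along the clamp's y (either way round). Axes as the clamp. A block centred here has at least 4 mm free to the jaw at each end at the start.
- outer_grip (a point): Centre of the outer ring, on the common vertical axis, at half the ring's height, 101 mm above the bench. The ring is black, knurled, 62 mm in diameter and 22 mm tall (90 to 112 mm above the bench), on a neck 30 mm in diameter, with 20 mm of free height below it above the gear housing.
- outer (a joint): Ring angle (rad), 0 to 3; grows clockwise from above and closes the moving jaw 10 mm per rad; the jaws meet the block 0.8 to 2.2 rad from the start. Friction of about 0.25 N m holds it where it is left (either sign when you stop); squeeze adds about 0.010 N m per newton against clockwise: judge it by the change from the moment felt when turning free in the same manner.
- inner_mark (a point): White mark at the top edge of the inner knob, 16 mm from the common axis, 138 mm above the bench. The inner knob is black, 38 mm in diameter, 116 to 138 mm above the bench, right above the outer ring; it turns at a touch.
- beaker: Glass beaker, 64 mm across, 75 mm tall, standing on the bench; a bystander. Origin at the centre of its underside.
- reagent: Amber reagent bottle, 48 mm across, 85 mm tall, standing on the bench; a bystander. Origin at the centre of its underside.
- slidebox: Black slide box, 110 x 85 x 32 (x, y, z) mm, lying on the bench; a bystander. Origin at the centre of its underside.
- vice (a point): Point 20 mm straight above the bed point, level with the jaw tops. Steel jaws 24 to 30 mm wide (x) face each other along the clamp's y, 48 to 62 mm apart at the start. The back jaw (-y) stays where the last user set it, anywhere in 11 mm, not measured. The moving jaw (+y) pushes the block to it, and has a sprung face: once both touch the block, squeeze rises about 7 N per mm of jaw travel.

How it is judged:
On the way, in this order (a step that is already met when the one before it is completed fails the run):
1. the block stands on the bed between the open jaws, let go (horizontal distance between block and bed below 0.012 m and z of block in the frame of bed below 0.003 m and angle between block's own z axis and vertical below 0.1 rad and contact force between the fingers and block below 0.3 N), for 0.2 s.
2. the jaws hold the block, closed by turning the outer ring (contact force between each of jaw_face_c0, back_jaw_c0 and block above 7 N), for 0.2 s.
At the end, for the whole second after the job is handed in: The block stands on the bed wax up (tilt under 0.1 rad, underside within 3 mm of the bed), its length along the clamp's y to 0.1 rad, within 22 mm of the bed point, at rest, pressed by both jaws with 7 to 21 N; the inner knob's mark is within 3 mm (0.19 rad) of where it was (all of step 2 and contact force between jaw_face_c0 and block below 21 N and horizontal distance between block and bed below 0.022 m and z of block in the frame of bed below 0.003 m and angle between block's own z axis and vertical below 0.1 rad and angle between the y axis of block and the y axis of clamp, either way round below 0.1 rad and linear speed of block below 0.01 m/s and distance of inner_mark from where it was at the start of the episode below 0.003 m); the robot touches nothing.
It fails at once if the jaws squeeze the block with more than 28 N (the wax cracks) (contact force between any of jaw_face_c0, back_jaw_c0 and block above 28 N).
It fails at once if the inner knob is turned (its mark moves more than 3 mm, 0.19 rad) (distance of inner_mark from where it was at the start of the episode above 0.003 m).
It fails at once if a bystander is shoved more than 20 mm (distance of any of beaker, reagent, slidebox from where it was at the start of the episode above 0.02 m).
It also fails if it takes over 72 s, if anything falls off the work surface, if the arm or the gripper's body presses on something with over 40 N, if the wrist force passes 120 N, or if a joint passes its speed limit or range.

### The arm

A 6-joint arm with a two-finger parallel gripper is mounted at the origin on the work surface. World frame = base frame: x ahead of the robot, y to its left, z up, the work surface at z = 0. Lengths are in m, angles in rad, forces in N, time in s.
With the tool pointing down it reaches from about 0.375 to 0.975 m from the base axis. Payload 3.8 kg.
Tool frame: the origin (TCP) lies midway between the tips of the shut fingers; the grasp point (between the pads) lies 19 mm behind it; z points along the fingers, y is the line along which they close (so a half turn about z gives the same grasp; the last joint's range is limited). The gripper opens to 85 mm and grips with 20 to 120 N. Pads are 22 mm wide; open, the fingers measure 114 mm over their backs; the gripper's body (76 mm by 85 mm) begins 54 mm behind the grasp point. The pads swing forward as they close: fully open they stand 13 mm farther back than shut.
Start: joints at [1.221, 0.264, 1.604, -0, 1.274, -0.037], TCP at [0.208, 0.642, 0.231] pointing down, gripper open.
Joint ranges: [-2.63, 2.63], [-0.94, 2.18], [0.31, 2.57], [-1.31, 4.45], [0, 2.66], [-2.55, 2.55]. Speed limits (rad/s): [2.57, 2.57, 3.14, 3.14, 3.14, 3.14].

### API

Orientations are given as a rotation vector (axis times angle).
In Python, from workcell import status, read_camera, workorder, masks_of gives the robot as it stands.
- The arm moves only by the tool drive_tool, never from a script. Its argument "rows" is a list of rows, each a list of 7 numbers: the turn, a rotation vector about the tool's x, y, z in degrees, then the shift along the tool's x, y, z in m, then the opening, from 0 (shut) to 1 (fully open). In form: [[ax, ay, az, tx, ty, tz, claw], ...]. A call has 1 to 8 rows; each row shifts and turns the commanded pose from where the row before left it, along the tool's axes as they then stand; what a row does not reach is not made up. A row lasts 1/12 s, in which the tool goes at most 41.7 mm and 7.16 degrees, less where a joint would pass 70% of its speed; a pose out of reach is approached as far as the arm can. A call is refused whole if a number of a shift passes 0.0417 or a number of a turn 7.16, either way. A call with a gripper value outside its range is refused whole. The fingers move at their own pace and stop on an object; "force" is the grip in N (left out, the last holds). Time passes only in rows, so rows that do not move let the fingers close. It gives the time, the measured TCP pose, the force, the opening and the grip force at its end, in the units of the state.
- status.read_state(): the state, without advancing time (a new reading comes with each control period).
- read_camera(name): name is "scene" or "top" or "wrist"; returns a dict with "color" (400x640x3 uint8, red, green, blue), "intrinsics" (3x3 intrinsics, pixels), "world_from_camera" (4x4, takes a point from camera to world coordinates); the wrist camera has in their place "mount" (4x4, takes a point from camera to tool coordinates, whose origin is the TCP and whose axes are the flange's). Camera axes: x right, y up, looking along -z (the intrinsics and any distortion apply to the point x, -y, -z); pixel columns grow to the right and rows downward; lengths in m; the calibration is good to about 2 mm. The wrist camera is an equidistant fisheye: a pixel r from the principal point sees the ray r / f radians off the axis. A picture is of the moment at which its call begins: read the wrist's pose just before it. There is no depth.
- workorder.finish_job(): hands the job in; it is judged then, once.
Trained networks look in a picture, given as the dict that the camera call returned (one of the last four; its "shot" number tells which), for a name from the list of things; names that differ only in an ending like _2 or _b are one class to them, and where a whole thing is asked for, a point or a joint stands for the part that bears it (a point fixed in the world has none). Each returns a list of dicts, best first, with "score" (0 to 1); they miss things now and then, are a little off and sometimes report something else, mostly with a low value. They report only what shows in the picture. A call takes as long as a camera call.
- masks_of(picture, name): "mask" (400x640 bool, what is visible of it) and "bbox" ([left, top, right, bottom] in pixels, round what is visible of it).
The state is a dict: "time": time; "q": joint angles; "joint_vel": joint speeds; "joint_torque": joint torques, N m; "tool_pos": TCP position; "tcp_rot": TCP orientation; "wrist_force": force on the tool from outside, world axes, zero at the start; "torque": the same for the moment, N m; "width": opening from 0.0 (shut) to 1.0 (fully open); "grip_force": force on a finger pad.
Only numpy, scipy, OpenCV 4.12 (cv2) and the standard library are available. Lean on these libraries where they do the work, as an engineer would, in place of code of your own. Each camera call takes 0.05 s, during which the arm holds its last target. There are 200 camera calls.

## Working session

There is one attempt and no reset: what is moved stays moved. The work goes in short steps, Python scripts to look and compute and a tool call to move; the robot and the scene stay as the last step left them, time stands still between calls to the robot, and variables do not carry over. Pictures are saved under pics/ and viewed, at most 12 in all, crops included, and the job is handed in when it is done.

Besides the shell and the picture viewer there is one more tool, called after "Call:" as a command line: name --pt "numbers of a row" for each row, then --argument value for the rest. drive_tool: Moves the arm, as the interface text tells. Its arguments: {"type":"object","properties":{"rows":{"type":"array"},"force":{"type":"number"}},"required":["rows"]}

```bash
mkdir -p pics; ls; cat > h.py <<'E'
import numpy as np,cv2
from workcell import status,read_camera,workorder,masks_of
from scipy.spatial.transform import Rotation as R
def ray(p,px,T=None):
    K=p["intrinsics"];px=np.atleast_2d(np.asarray(px,float))
    x=(px[:,0]-K[0,2])/K[0,0];y=(px[:,1]-K[1,2])/K[1,1]
    T=p["world_from_camera"] if T is None else T
    d=np.stack([x,-y,-np.ones_like(x)],1)
    return T[:3,3],d@T[:3,:3].T
def onz(p,px,z):
    o,d=ray(p,px);return o+d*((z-o[2])/d[:,2])[:,None]
def proj(p,P):
    T=np.linalg.inv(p["world_from_camera"]);c=np.atleast_2d(P)@T[:3,:3].T+T[:3,3]
    K=p["intrinsics"];return np.stack([K[0,0]*c[:,0]/-c[:,2]+K[0,2],K[1,1]*-c[:,1]/-c[:,2]+K[1,2]],1)
def save(p,n,box=None,s=1):
    im=p["color"][...,::-1]
    if box: im=im[box[1]:box[3],box[0]:box[2]]
    cv2.imwrite("pics/"+n,cv2.resize(im,None,fx=s,fy=s,interpolation=cv2.INTER_CUBIC))
E
python3 - <<'E'
from h import *
print(status.read_state())
for c in ("top","scene"):
    p=read_camera(c); save(p,c+"0.png"); print(c,p.keys(),p["intrinsics"],p["world_from_camera"])
    for n in ("block","coldplate","clamp","outer_grip","inner_mark","vice","beaker","reagent","slidebox"):
        for m in masks_of(p,n)[:2]:
            r=cv2.minAreaRect(np.argwhere(m["mask"])[:,::-1].astype(np.float32)) if m["mask"].any() else None
            print(n,round(m["score"],2),m["bbox"],r)
E
```

```text
pics
{'time': 0.0, 'q': array([ 1.22108627e+00,  2.64748309e-01,  1.60540530e+00, -2.82509531e-05,
        1.27368771e+00, -3.68781372e-02]), 'joint_vel': array([ 0.00117952, -0.0008036 ,  0.00022915, -0.00072316, -0.00069111,
        0.00020437]), 'joint_torque': array([-4.12355257e-04, -5.15115380e+01, -3.67317903e+01,  3.90937203e-05,
        1.32040426e-02, -1.26519527e-05]), 'tool_pos': array([0.20747609, 0.64154201, 0.22994839]), 'tcp_rot': array([-0.4893176 , -3.10283955,  0.0034741 ]), 'wrist_force': array([-0.05431567, -0.27013273, -0.31541609]), 'torque': array([-0.03430303, -0.027477  , -0.03594612]), 'grip_force': 0.0, 'width': 0.9992953553262756}
top dict_keys(['color', 'intrinsics', 'world_from_camera', 'shot']) [[422.11735487   0.         316.12939412]
 [  0.         422.11735487 200.58518909]
 [  0.           0.           1.        ]] [[-0.00143535  0.998435   -0.05590607  0.54493264]
 [-0.99992986 -0.00209028 -0.01165815  0.05036265]
 [-0.01175677  0.05588542  0.99836797  1.24715806]
 [ 0.          0.          0.          1.        ]]
block 0.7 [432.0, 235.8, 451.5, 
[... 2238 characters left out ...]
78332519531, 157.78318786621094), (21.086523056030273, 14.700699806213379), 3.814074993133545)
inner_mark 0.64 [185.2, 222.3, 199.5, 235.2] ((191.0, 226.5), (13.0, 14.0), 90.0)
inner_mark 0.42 [329.9, 146.0, 344.4, 156.3] ((339.5, 150.0), (14.0, 13.0), 90.0)
vice 0.57 [269.5, 144.5, 369.6, 227.5] ((320.0140075683594, 183.79800415039062), (45.60004425048828, 98.53656768798828), 55.304840087890625)
beaker 0.8 [313.6, 245.0, 337.5, 275.5] ((324.0, 259.5), (31.0, 24.0), 90.0)
reagent 0.91 [239.2, 270.9, 260.4, 296.3] ((249.5, 283.0), (26.0, 19.0), 90.0)
slidebox 0.56 [392.0, 152.1, 435.3, 188.3] ((414.0924987792969, 168.86798095703125), (38.71106719970703, 26.491317749023438), 43.15238952636719)
```

```bash
python3 - <<'E'
from h import *
p=read_camera("top"); save(p,"t1.png",(170,120,470,280),2.6)
print(onz(p,[[441,244.7]],.054),onz(p,[[438.5,234.5]],.03),onz(p,[[271.,240]],.112), onz(p,[[298,234.5]],.05),onz(p,[[342,146],[411,160]],.08))
E
```

```text
[[ 0.48707561 -0.28581752  0.054     ]] [[ 0.51502121 -0.28596148  0.03      ]] [[0.50283868 0.18485823 0.112     ]] [[0.51596845 0.1157792  0.05      ]] [[ 0.76254446 -0.00835118  0.08      ]
 [ 0.72262537 -0.19965545  0.08      ]]
```

View pics/t1.png

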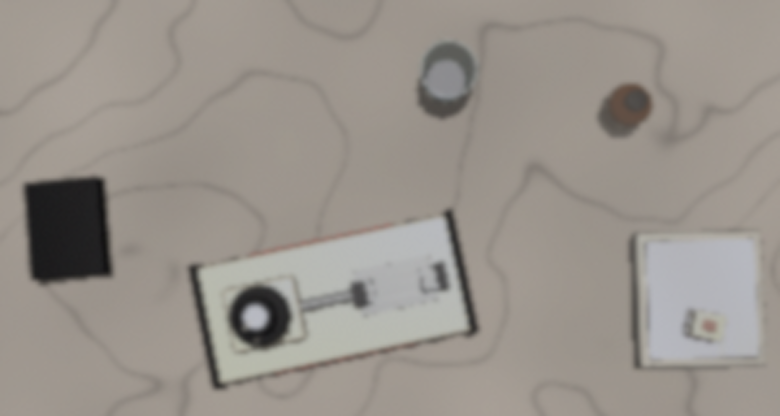

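Call:
drive_tool --pt "0 0 0 -0.024 -0.026 -0.003 1" --pt "0 0 0 -0.024 -0.026 -0.003 1" --pt "0 0 0 -0.024 -0.026 -0.003 1" --pt "0 0 0 -0.024 -0.026 -0.003 1" --pt "0 0 0 -0.024 -0.026 -0.003 1" --pt "0 0 0 -0.024 -0.026 -0.003 1" --pt "0 0 0 -0.024 -0.026 -0.003 1" --pt "0 0 0 -0.024 -0.026 -0.003 1"

```text
time: 1.72
tool_pos: [0.3268, 0.3837, 0.2556]
tcp_rot: [0.489, 3.103, 0.001]
wrist_force: [1.2, 0.4, 0.6]
width: 1.0
grip_force: 0.0
```

Call:
drive_tool --pt "0 0 0 -0.024 -0.026 -0.003 1" --pt "0 0 0 -0.024 -0.026 -0.003 1" --pt "0 0 0 -0.024 -0.026 -0.003 1" --pt "0 0 0 -0.024 -0.026 -0.003 1" --pt "0 0 0 -0.024 -0.026 -0.003 1" --pt "0 0 0 -0.024 -0.026 -0.003 1" --pt "0 0 0 -0.024 -0.026 -0.003 1" --pt "0 0 0 0 0 0 1"

```text
time: 2.38
tool_pos: [0.4327, 0.1556, 0.2774]
tcp_rot: [0.497, 3.098, -0.003]
wrist_force: [0.1, -0.2, 0.0]
width: 1.0
grip_force: 0.0
```

```bash
python3 - <<'E'
from h import *
s=status.read_state();print(s["tool_pos"],s["tcp_rot"],s["q"],s["time"])
p=read_camera("wrist");print(p["intrinsics"],p["mount"]);save(p,"w1.png",s=1.25)
for n in ("clamp","outer_grip","inner_mark","vice"):
    for m in masks_of(p,n)[:2]: print(n,round(m["score"],2),m["bbox"])
E
```

```text
[0.43266845 0.15555552 0.27737696] [ 4.97290585e-01  3.09835020e+00 -2.99993102e-03] [ 0.29344316 -0.18200952  1.98248762 -0.00337854  1.33872627 -0.95829118] 2.3833
[[309.70691629   0.         316.88248435]
 [  0.         309.70691629 199.15304309]
 [  0.           0.           1.        ]] [[-1.39464328e-03  9.51016147e-01  3.09138065e-01  7.95841594e-02]
 [ 9.99998968e-01  1.22009485e-03  7.57952398e-04 -6.04786026e-04]
 [ 3.43647208e-04  3.09138803e-01 -9.51016868e-01 -1.42672932e-01]
 [ 0.00000000e+00  0.00000000e+00  0.00000000e+00  1.00000000e+00]]
clamp 0.57 [196.7, 128.3, 429.7, 314.0]
outer_grip 0.84 [335.9, 196.0, 394.1, 253.5]
inner_mark 0.71 [350.3, 211.4, 392.1, 249.4]
inner_mark 0.34 [474.7, 170.3, 536.8, 253.2]
vice 0.73 [196.2, 126.1, 434.3, 307.2]
```

View pics/w1.png

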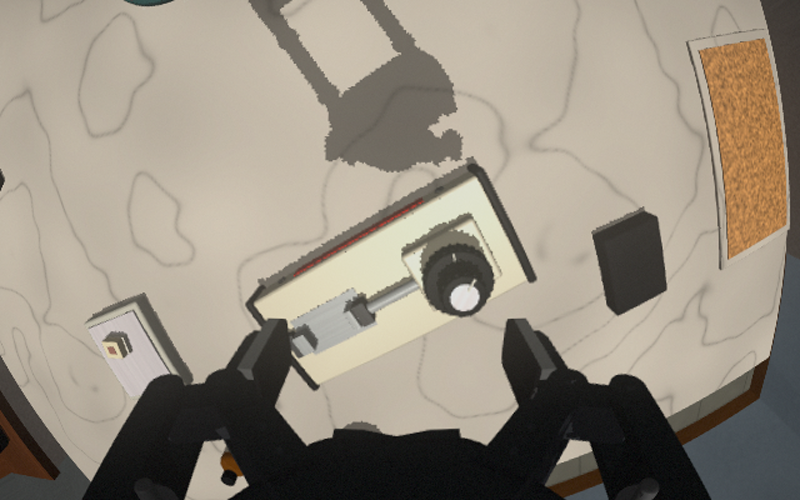

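```bash
cat >> h.py <<'E'
def pose(s=None):
    s=s or status.read_state();T=np.eye(4);T[:3,:3]=R.from_rotvec(s["tcp_rot"]).as_matrix();T[:3,3]=s["tool_pos"];return T
def wshot():
    T=pose();p=read_camera("wrist");p["world_from_camera"]=T@p["mount"];return p
def fonz(p,px,z):
    K=p["intrinsics"];T=p["world_from_camera"];px=np.atleast_2d(np.asarray(px,float))
    u=(px-[K[0,2],K[1,2]])/K[0,0];r=np.linalg.norm(u,axis=1)+1e-12;s=(np.sin(r)/r)[:,None]
    d=np.c_[u[:,:1]*s,-u[:,1:]*s,-np.cos(r)]@T[:3,:3].T
    return T[:3,3]+d*((z-T[2,3])/d[:,2])[:,None]
def fproj(p,P):
    T=np.linalg.inv(p["world_from_camera"]);c=np.atleast_2d(P)@T[:3,:3].T+T[:3,3];K=p["intrinsics"]
    rho=np.hypot(c[:,0],c[:,1])+1e-12;th=np.arctan2(rho,-c[:,2])*K[0,0]/rho
    return np.c_[K[0,2]+th*c[:,0],K[1,2]-th*c[:,1]]
def circ(p,x,y,z,r,im,col,s,off,f=None):
    a=np.linspace(0,2*np.pi,90);q=(f or fproj)(p,np.c_[x+r*np.cos(a),y+r*np.sin(a),z+0*a])
    cv2.polylines(im,[np.int32(((q-off)*s))],True,col,1)
E
python3 - <<'E'
from h import *
p=wshot()
g=p["color"].astype(int).min(2);b=(g>150).astype(np.uint8);b[:, :340]=0;b[:205]=0;b[255:]=0;b[:,400:]=0
n,l,st,c=cv2.connectedComponentsWithStats(b)
for i in range(1,n):
    if st[i,4]>50: print(st[i],c[i],fonz(p,c[i],.138))
s=5;off=np.array([215,165]);im=cv2.resize(p["color"][165:275,215:365+10,::-1],None,fx=s,fy=s,interpolation=cv2.INTER_CUBIC)
cv2.imwrite("pics/w1c.png",im)
E
```

```text
[380 205  20  50 616] [392.67694805 231.05844156] [[0.49637417 0.21941301 0.138     ]]
[355 230  23  24 392] [366.28061224 243.00255102] [[0.50049242 0.19026137 0.138     ]]
```

View pics/w1c.png

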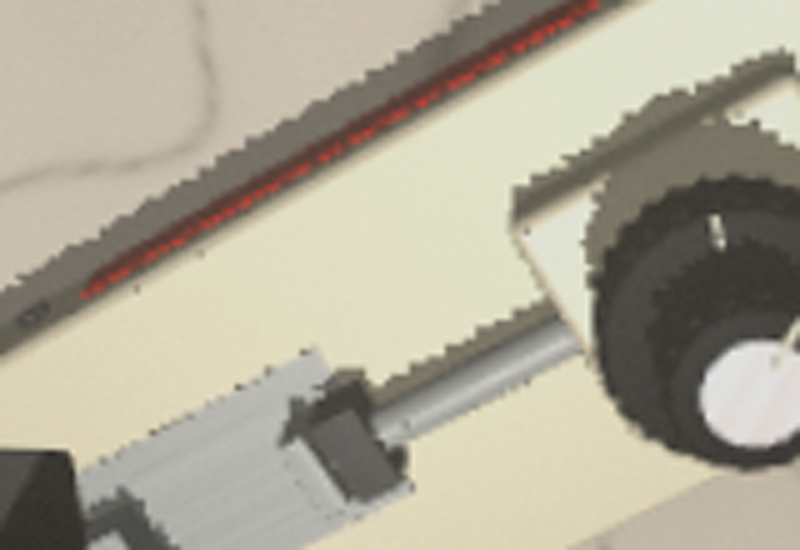

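Call:
drive_tool --pt "0 0 6 0 0 0 1" --pt "0 0 6 0 0 0 1" --pt "0 0 6 0 0 0 1" --pt "0 0 6 0 0 0 1" --pt "0 0 6 0 0 0 1" --pt "0 0 6 0 0 0 1" --pt "0 0 6 0 0 0 1" --pt "0 0 6 0 0 0 1"

```text
time: 3.35
tool_pos: [0.4296, 0.1618, 0.276]
tcp_rot: [-1.712, -2.634, 0.0]
wrist_force: [-0.5, 0.1, -0.5]
width: 1.002
grip_force: 0.0
```

Call:
drive_tool --pt "0 0 6 0 0 0 1" --pt "0 0 6 0 0 0 1" --pt "0 0 0 -0.023 0.018 0 1" --pt "0 0 0 -0.023 0.018 0 1" --pt "0 0 0 -0.023 0.018 0 1" --pt "0 0 0 -0.023 0.018 0 1" --pt "0 0 0 0 0 0 1" --pt "0 0 0 0 0 0 1"

```text
time: 4.02
tool_pos: [0.5202, 0.0861, 0.2757]
tcp_rot: [-1.974, -2.442, 0.001]
wrist_force: [-0.3, 1.1, -0.3]
width: 1.001
grip_force: 0.0
```

```bash
python3 - <<'E'
from h import *
T=pose();print(T.round(4))
p=wshot();np.savez("w2.npz",color=p["color"],intrinsics=p["intrinsics"],world_from_camera=p["world_from_camera"])
print(fproj(p,[[.528,.049,.07],[.5005,.1903,.138],[.487,-.286,.054]]))
save(p,"w2.png",(200,60,460,255),3)
E
```

```text
[[-2.095e-01  9.778e-01 -1.400e-03  5.202e-01]
 [ 9.778e-01  2.095e-01  2.000e-04  8.610e-02]
 [ 5.000e-04 -1.300e-03 -1.000e+00  2.757e-01]
 [ 0.000e+00  0.000e+00  0.000e+00  1.000e+00]]
[[317.72971907 201.99138742]
 [320.68843057  71.96248021]
 [255.17862216 370.37237424]]
```

View pics/w2.png

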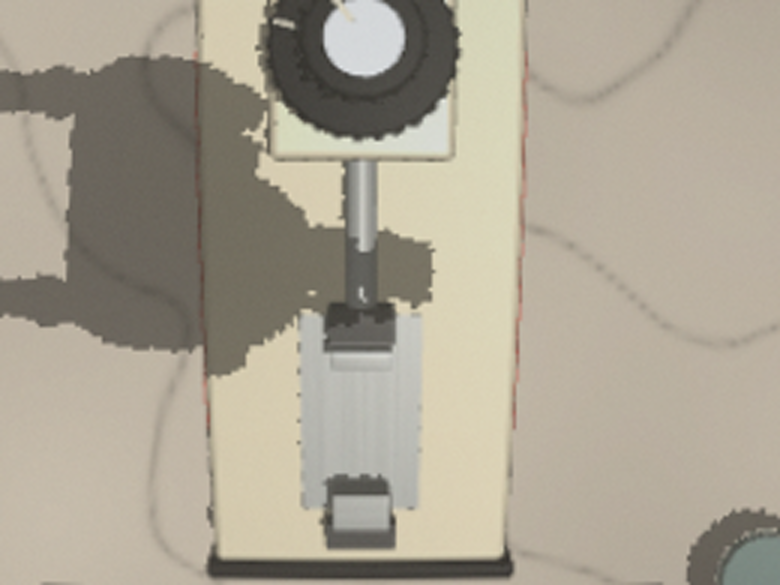

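```bash
python3 - <<'E'
from h import *
p=dict(np.load("w2.npz"))
c=lambda x,y:[200+x/3,60+y/3]
def pr(n,x,y,z): print(n,fonz(p,c(x,y),z)[0].round(4))
for z in(.07,.06,.05):
  for y in(305,350,370,480,492,530,548):pr(y,361,y,z)
pr("disc",364,37,.138);pr("rod",361,200,.06);pr("plate",361,568,.05);pr("housing",361,157,.07)
pr("bedL",203,300,.05);pr("bedR",520,300,.05);pr("bedL",216,550,.05);pr("bedR",508,550,.05);pr("ringbot",361,138,.1)
pr("ringL",264,45,.101);pr("ringR",459,45,.101)
a=fonz(p,c(203,100),.05)[0];b=fonz(p,c(214,540),.05)[0];print(np.degrees(np.arctan2(-(a-b)[0],(a-b)[1])))
a=fonz(p,c(525,100),.05)[0];b=fonz(p,c(511,540),.05)[0];print(np.degrees(np.arctan2(-(a-b)[0],(a-b)[1])))
E
```

```text
305 [0.5208 0.0972 0.07  ]
350 [0.5245 0.0799 0.07  ]
370 [0.5262 0.072  0.07  ]
480 [0.5359 0.0272 0.07  ]
492 [0.537 0.022 0.07 ]
530 [0.5406 0.0054 0.07  ]
548 [ 0.5424 -0.0027  0.07  ]
305 [0.5213 0.0953 0.06  ]
350 [0.5251 0.0775 0.06  ]
370 [0.5268 0.0694 0.06  ]
480 [0.5368 0.0232 0.06  ]
492 [0.538 0.018 0.06 ]
530 [0.5417 0.0009 0.06  ]
548 [ 0.5435 -0.0075  0.06  ]
305 [0.5218 0.0934 0.05  ]
350 [0.5257 0.0751 0.05  ]
370 [0.5275 0.0668 0.05  ]
480 [0.5378 0.0193 0.05  ]
492 [0.5389 0.0139 0.05  ]
530 [ 0.5428 -0.0037  0.05  ]
548 [ 0.5446 -0.0122  0.05  ]
disc [0.5011 0.1901 0.138 ]
rod [0.5126 0.1357 0.06  ]
plate [ 0.5467 -0.0219  0.05  ]
housing [0.5089 0.1523 0.07  ]
bedL [0.4585 0.0824 0.05  ]
bedR [0.5845 0.1094 0.05  ]
bedL [ 0.482  -0.0271  0.05  ]
bedR [ 6.089e-01 -1.000e-04  5.000e-02]
ringbot [0.5071 0.1596 0.1   ]
ringL [0.4686 0.1843 0.101 ]
ringR [0.5324 0.1981 0.101 ]
11.260359950349024
12.75316216231439
```

Call:
drive_tool --pt "0 0 0 -0.0315 -0.0108 0.005 1" --pt "0 0 0 -0.0315 -0.0108 0.005 1" --pt "0 0 0 -0.0315 -0.0108 0.005 1" --pt "0 0 0 -0.0315 -0.0108 0.005 1" --pt "0 0 0 -0.0315 -0.0108 0.005 1" --pt "0 0 0 -0.0315 -0.0108 0.005 1" --pt "0 0 0 -0.0315 -0.0108 0.005 1" --pt "0 0 0 -0.0315 -0.0108 0.005 1"

```text
time: 4.73
tool_pos: [0.4875, -0.1785, 0.2363]
tcp_rot: [1.972, 2.445, 0.001]
wrist_force: [0.6, -0.4, -0.2]
width: 1.0
grip_force: 0.0
```

Call:
drive_tool --pt "0 0 0 -0.0315 -0.0108 0.005 1" --pt "0 0 0 -0.0315 -0.0108 0.005 1" --pt "0 0 0 0 0 0 1" --pt "0 0 0 0 0 0 1"

```text
time: 5.07
tool_pos: [0.4796, -0.2446, 0.2258]
tcp_rot: [-1.976, -2.44, -0.001]
wrist_force: [0.4, 0.7, 0.9]
width: 1.001
grip_force: 0.0
```

```bash
python3 - <<'E'
from h import *
T=pose();print(T.round(4))
p=wshot();np.savez("w3.npz",color=p["color"],intrinsics=p["intrinsics"],world_from_camera=p["world_from_camera"])
c=fproj(p,[[.487,-.286,.054]])[0];print(c)
for m in masks_of(p,"block")[:2]: print(m["score"],m["bbox"],cv2.minAreaRect(np.argwhere(m["mask"])[:,::-1].astype(np.float32)))
x,y=int(c[0])-60,max(int(c[1])-50,0);print(x,y)
save(p,"w3.png",(x,y,x+120,y+100),6)
E
```

```text
[[-2.080e-01  9.781e-01 -9.000e-04  4.796e-01]
 [ 9.781e-01  2.080e-01  1.200e-03 -2.446e-01]
 [ 1.400e-03 -7.000e-04 -1.000e+00  2.258e-01]
 [ 0.000e+00  0.000e+00  0.000e+00  1.000e+00]]
[316.45817505 215.59104959]
0.93 [299.3, 193.4, 337.1, 234.8] ((317.1000061035156, 213.79998779296875), (27.72724151611328, 38.9075813293457), 26.56505012512207)
0.44 [271.0, 138.9, 412.1, 272.7] ((339.8603820800781, 208.91131591796875), (127.95765686035156, 115.6103286743164), 10.61965560913086)
256 165
```

View pics/w3.png

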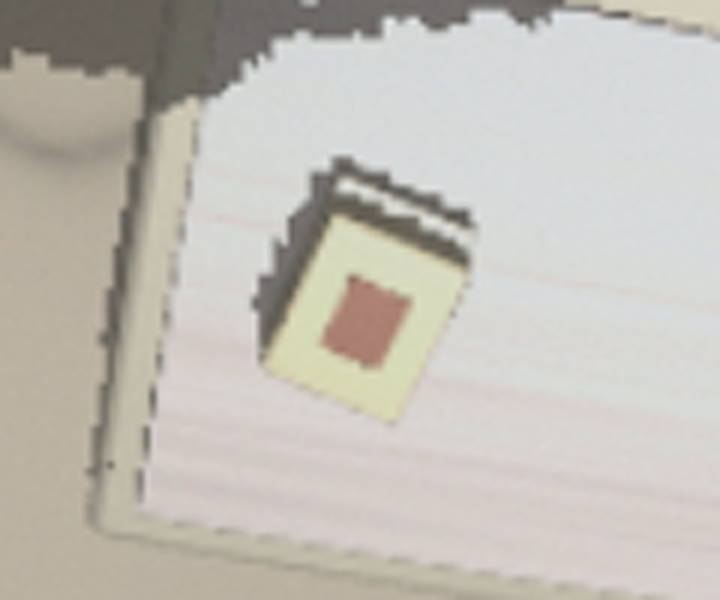

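```bash
python3 - <<'E'
from h import *
p=dict(np.load("w3.npz"));T=pose()
q=fonz(p,np.array([[333,213],[469,265],[396,424],[263,363]])/6+[256,165],.054);print(q.round(4))
c=q.mean(0);print("c",c)
u=(q[0]-q[3]+q[1]-q[2]);print("lens",np.linalg.norm(q[0]-q[3]),np.linalg.norm(q[1]-q[2]),np.linalg.norm(q[0]-q[1]),np.linalg.norm(q[2]-q[3]))
t=T[:3,:3].T@u;v=T[:3,:3].T@(q[1]-q[0]+q[2]-q[3]);print("angle of long axis from tool x",np.degrees(np.arctan2(t[1],t[0])),"short from y",np.degrees(np.arctan2(-v[0],v[1])))
print("tool shift",T[:3,:3].T@(c-T[:3,3]))
E
```

```text
[[ 0.4782 -0.2702  0.054 ]
 [ 0.5042 -0.2748  0.054 ]
 [ 0.498  -0.3082  0.054 ]
 [ 0.4715 -0.3013  0.054 ]]
c [ 0.48798419 -0.28861977  0.054     ]
lens 0.03181101650980643 0.03402764952074088 0.026344243404801893 0.027410505444782525
angle of long axis from tool x 23.486158017299967 short from y 24.566274511456367
tool shift [-0.0460004  -0.00199371  0.17227945]
```

Call:
drive_tool --pt "0 0 0 -0.023 -0.001 0.01 1" --pt "0 0 0 -0.023 -0.001 0.01 1" --pt "0 0 6 0 0 0.02 1" --pt "0 0 6 0 0 0.025 1" --pt "0 0 6 0 0 0.025 1" --pt "0 0 6 0 0 0.025 1" --pt "0 0 0 0 0 0.02 1" --pt "0 0 0 0 0 0 1"

```text
time: 5.83
tool_pos: [0.4853, -0.2862, 0.0868]
tcp_rot: [-2.431, -1.977, 0.003]
wrist_force: [-0.1, 1.6, -0.6]
width: 0.997
grip_force: 0.0
```

```bash
python3 - <<'E'
from h import *
T=pose();print(T.round(4));c=np.array([.488,-.2886,.034]);print(T[:3,:3].T@(c-T[:3,3]))
p=wshot();save(p,"w4.png",(180,150,460,360),2.6)
E
```

```text
[[ 0.2038  0.979  -0.0071  0.4853]
 [ 0.979  -0.2038  0.0051 -0.2862]
 [ 0.0036 -0.008  -1.      0.0868]
 [ 0.      0.      0.      1.    ]]
[-0.00194941  0.0035681   0.05277559]
```

View pics/w4.png

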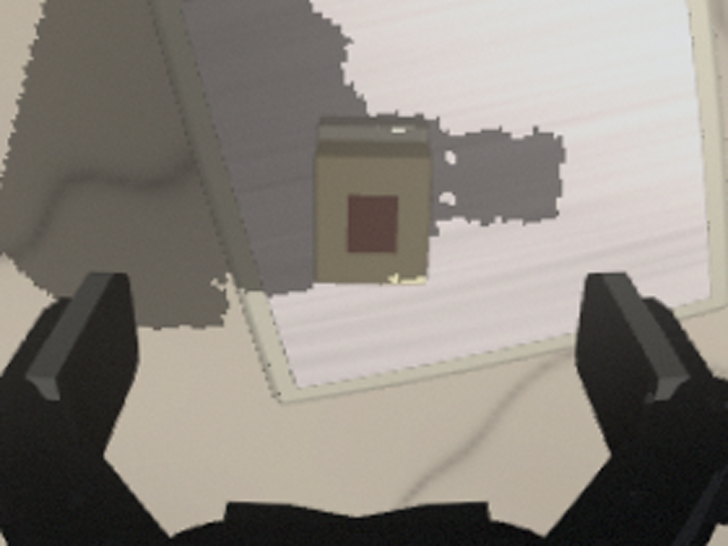

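Call:
drive_tool --pt "0 0 0 -0.001 0.0015 0.02 1" --pt "0 0 0 -0.001 0.0015 0.015 1" --pt "0 0 0 0 0 0.01 1" --pt "0 0 0 0 0 0.006 1" --pt "0 0 0 0 0 0 1" --pt "0 0 0 0 0 0 1" --force 25

```text
time: 6.38
tool_pos: [0.4909, -0.293, 0.0411]
tcp_rot: [2.439, 1.979, 0.0]
wrist_force: [0.4, 0.4, 1.0]
width: 0.999
grip_force: 0.0
```

Call:
drive_tool --pt "0 0 0 0 0 0 0.2" --pt "0 0 0 0 0 0 0.1" --pt "0 0 0 0 0 0 0.1" --pt "0 0 0 0 0 0 0.1" --pt "0 0 0 0 0 0 0.1" --pt "0 0 0 0 0 0 0.1" --pt "0 0 0 0 0 0 0.1" --pt "0 0 0 0 0 0 0.1" --force 25

```text
time: 7.05
tool_pos: [0.4907, -0.2934, 0.0408]
tcp_rot: [2.44, 1.978, 0.0]
wrist_force: [-0.1, -0.1, 3.9]
width: 0.319
grip_force: 25.7
```

Call:
drive_tool --pt "0 0 0 0 0 0 0.5" --pt "0 0 0 0 0 0 0.5" --pt "0 0 0 0 0 0 0.5" --pt "0 0 0 0 0 0 0.5" --pt "0 0 0 0.003 0 0.003 0.5" --pt "0 0 0 0 0 0.003 0.5" --pt "0 0 0 0 0 0 0.5" --pt "0 0 0 0 0 0 0.5"

```text
time: 7.72
tool_pos: [0.4906, -0.2898, 0.0337]
tcp_rot: [-2.439, -1.978, 0.001]
wrist_force: [-1.0, 0.3, -0.3]
width: 0.498
grip_force: 0.0
```

Call:
drive_tool --pt "0 0 0 0 0 0 0.1" --pt "0 0 0 0 0 0 0.1" --pt "0 0 0 0 0 0 0.1" --pt "0 0 0 0 0 0 0.1" --pt "0 0 0 0 0 0 0.1" --pt "0 0 0 0 0 0 0.1" --force 25

```text
time: 8.22
tool_pos: [0.491, -0.2902, 0.0343]
tcp_rot: [2.44, 1.979, -0.0]
wrist_force: [-0.2, -0.4, -0.6]
width: 0.319
grip_force: 25.1
```

Call:
drive_tool --pt "0 0 0 0 0 -0.015 0.1" --pt "0 0 0 0 0 -0.025 0.1" --pt "0 0 -6 0 0 -0.03 0.1" --pt "0 0 -6 0 0 -0.03 0.1" --pt "0 0 -6 0 0 -0.02 0.1" --pt "0 0 -6 0 0 0 0.1" --pt "0 0 0 0 0 0 0.1" --pt "0 0 0 0 0 0 0.1"

```text
time: 8.88
tool_pos: [0.4907, -0.29, 0.1542]
tcp_rot: [-1.979, -2.44, 0.0]
wrist_force: [0.1, -0.2, -1.0]
width: 0.319
grip_force: 25.0
```

```bash
python3 - <<'E'
from h import *
s=status.read_state();T=pose(s);print(T.round(4),s["width"],s["grip_force"],s["wrist_force"]);c=np.array([.5314,.0466,.154]);print(T[:3,:3].T@(c-T[:3,3]))
E
```

```text
[[-2.064e-01  9.785e-01 -2.000e-04  4.907e-01]
 [ 9.785e-01  2.064e-01  2.000e-04 -2.900e-01]
 [ 2.000e-04 -2.000e-04 -1.000e+00  1.542e-01]
 [ 0.000e+00  0.000e+00  0.000e+00  1.000e+00]] 0.31929449347124855 25.023992992937565 [ 0.06249693 -0.15117275 -1.01252875]
[3.20951168e-01 1.09265642e-01 1.92558821e-04]
```

Call:
drive_tool --pt "0 0 0 0.032 0.011 0 0.1" --pt "0 0 0 0.032 0.011 0 0.1" --pt "0 0 0 0.032 0.011 0 0.1" --pt "0 0 0 0.032 0.011 0 0.1" --pt "0 0 0 0.032 0.011 0 0.1" --pt "0 0 0 0.032 0.011 0 0.1" --pt "0 0 0 0.032 0.011 0 0.1" --pt "0 0 0 0.032 0.011 0 0.1"

```text
time: 9.55
tool_pos: [0.5221, -0.0197, 0.1526]
tcp_rot: [-1.978, -2.438, 0.003]
wrist_force: [1.5, -0.3, 0.1]
width: 0.325
grip_force: 25.0
```

Call:
drive_tool --pt "0 0 0 0.032 0.011 0 0.1" --pt "0 0 0 0.032 0.011 0 0.1" --pt "0 0 0 0 0 0 0.1" --pt "0 0 0 0 0 0 0.1" --pt "0 0 0 0 0 0 0.1"

```text
time: 9.97
tool_pos: [0.5306, 0.0455, 0.153]
tcp_rot: [-1.975, -2.441, 0.003]
wrist_force: [0.6, 0.6, -1.3]
width: 0.322
grip_force: 25.0
```

```bash
python3 - <<'E'
from h import *
s=status.read_state();T=pose(s);print(T.round(4));c=np.array([.5314,.0466,.154]);print(T[:3,:3].T@(c-T[:3,3]))
p=wshot();save(p,"w5.png",(200,60,440,360),2);np.savez("w5.npz",color=p["color"],intrinsics=p["intrinsics"],world_from_camera=p["world_from_camera"])
E
```

```text
[[-2.087e-01  9.780e-01 -2.600e-03  5.306e-01]
 [ 9.780e-01  2.087e-01 -7.000e-04  4.550e-02]
 [-2.000e-04 -2.700e-03 -1.000e+00  1.530e-01]
 [ 0.000e+00  0.000e+00  0.000e+00  1.000e+00]]
[ 0.00089237  0.00101257 -0.00105054]
```

View pics/w5.png

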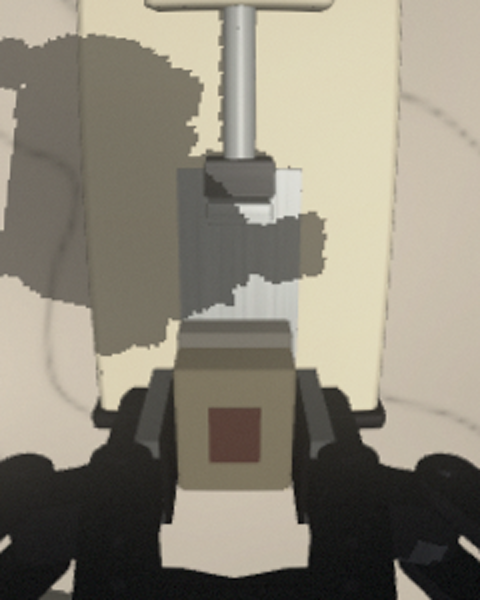

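```bash
python3 - <<'E'
from h import *
p=dict(np.load("w5.npz"));T=np.linalg.inv(np.eye(4));k=np.array([.5008,.1905]);ax=np.array([-.2079,.9781]);lt=np.array([.9781,.2079])
bz=.153-.0043
for n,x,y,z in(("mjaw",239,222,.07),("mjaw.064",239,222,.064),("cas bot",235,320,bz),("cas top",235,333,bz+.01),("waxfront top",235,370,bz+.024),("waxback top",235,490,bz+.024),("waxL",174,430,bz+.024),("waxR",296,430,bz+.024),("rod",239,80,.06)):
    q=fonz(p,[[200+x/2,60+y/2]],z)[0];print(n,q.round(4),"along",((q[:2]-k)@ax).round(4),"lat",((q[:2]-k)@lt).round(4))
print(((np.array([.5306,.0455])-k)@ax),((np.array([.5306,.0455])-k)@lt))
E
```

```text
mjaw [0.5259 0.0727 0.07  ] along -0.1204 lat 0.0001
mjaw.064 [0.5262 0.0714 0.064 ] along -0.1218 lat 0.0001
cas bot [0.5261 0.065  0.1487] along -0.1281 lat -0.0013
cas top [0.526  0.0656 0.1587] along -0.1274 lat -0.0013
waxfront top [0.5267 0.0627 0.1727] along -0.1303 lat -0.0013
waxback top [0.5336 0.0301 0.1727] along -0.1637 lat -0.0013
waxL [0.5161 0.0443 0.1727] along -0.1462 lat -0.0155
waxR [0.5438 0.0502 0.1727] along -0.1461 lat 0.0129
rod [0.5149 0.1242 0.06  ] along -0.0678 lat 0.0001
-0.14801992 -0.0009981200000000676
```

Call:
drive_tool --pt "0 0 0 0.001 0.001 0.02 0.1" --pt "0 0 0 0 0 0.025 0.1" --pt "0 0 0 0 0 0.025 0.1" --pt "0 0 0 0 0 0.015 0.1" --pt "0 0 0 0 0 0.008 0.1" --pt "0 0 0 0 0 0 0.1" --pt "0 0 0 0 0 0 0.1" --pt "0 0 0 0 0 0 0.1"

```text
time: 10.68
tool_pos: [0.5335, 0.0464, 0.0625]
tcp_rot: [1.976, 2.44, 0.002]
wrist_force: [-0.8, -1.0, 0.6]
width: 0.32
grip_force: 25.0
```

Call:
drive_tool --pt "0 0 0 0 -0.001 0.003 0.1" --pt "0 0 0 0 0 0.002 0.1" --pt "0 0 0 0 0 0.0015 0.1" --pt "0 0 0 0 0 0 0.1" --pt "0 0 0 0 0 0 0.1"

```text
time: 11.1
tool_pos: [0.5314, 0.0469, 0.0549]
tcp_rot: [1.975, 2.443, 0.0]
wrist_force: [-0.3, 0.1, 0.3]
width: 0.323
grip_force: 25.0
```

Call:
drive_tool --pt "0 0 0 0 0 0.001 0.1" --pt "0 0 0 0 0 0 0.1" --pt "0 0 0 0 0 0 0.1"

```text
time: 11.35
tool_pos: [0.5317, 0.0468, 0.0543]
tcp_rot: [1.975, 2.443, 0.001]
wrist_force: [-1.9, 0.5, 3.4]
width: 0.319
grip_force: 25.5
```

Call:
drive_tool --pt "0 0 0 0 0 0 0.6" --pt "0 0 0 0 0 0 0.6" --pt "0 0 0 0 0 0 0.6" --pt "0 0 0 0 0 0 0.6" --pt "0 0 0 0 0 0 0.6" --pt "0 0 0 0 0 0 0.6"

```text
time: 11.85
tool_pos: [0.5313, 0.0467, 0.0537]
tcp_rot: [-1.975, -2.443, 0.0]
wrist_force: [-0.5, -0.6, 0.2]
width: 0.597
grip_force: 0.0
```

Call:
drive_tool --pt "0 0 0 0 0 -0.01 0.6" --pt "0 0 0 0 0 -0.02 0.6" --pt "0 0 0 0 0 -0.03 0.6" --pt "0 0 0 0 0 -0.04 1" --pt "0 0 0 0 0 -0.04 1" --pt "0 0 0 0 0 -0.04 1" --pt "0 0 0 0 0 -0.02 1" --pt "0 0 0 0 0 0 1"

```text
time: 12.52
tool_pos: [0.5353, 0.0469, 0.2621]
tcp_rot: [1.969, 2.435, 0.014]
wrist_force: [0.5, 0.4, 0.3]
width: 0.999
grip_force: 0.0
```

```bash
python3 - <<'E'
from h import *
s=status.read_state();T=pose(s);print(T.round(4),s["q"])
p=wshot();save(p,"w6.png",(220,20,420,280),2.3);np.savez("w6.npz",color=p["color"],intrinsics=p["intrinsics"],world_from_camera=p["world_from_camera"])
E
```

```text
[[-2.093e-01  9.778e-01  1.310e-02  5.353e-01]
 [ 9.778e-01  2.093e-01  5.000e-04  4.690e-02]
 [-2.200e-03  1.290e-02 -9.999e-01  2.621e-01]
 [ 0.000e+00  0.000e+00  0.000e+00  1.000e+00]] [ 4.10717015e-02 -2.48595062e-02  1.86837876e+00  5.55684302e-06
  1.28493574e+00 -1.69801940e-01]
```

View pics/w6.png

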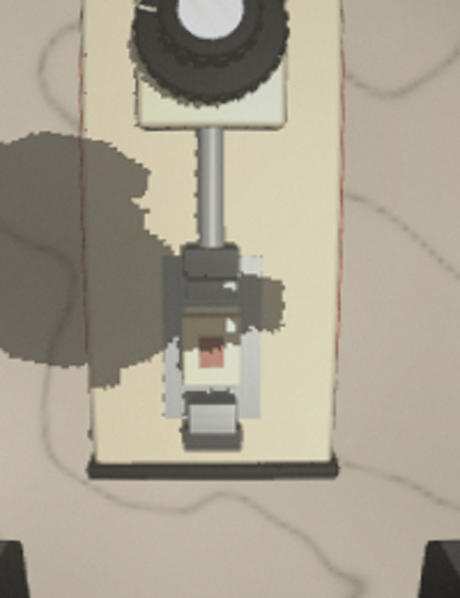

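Call:
drive_tool --pt "0 0 0 0.0295 -0.0007 0 1" --pt "0 0 0 0.0295 -0.0007 0 1" --pt "0 0 0 0.0295 -0.0007 0 1" --pt "0 0 0 0.0295 -0.0007 0 1" --pt "0 0 0 0.0295 -0.0007 0 1" --pt "0 0 -7 0 0 0 1" --pt "0 0 -7 0 0 0 1" --pt "0 0 -7 0 0 0 1"

```text
time: 13.23
tool_pos: [0.4956, 0.1907, 0.2518]
tcp_rot: [-1.485, -2.766, 0.004]
wrist_force: [-0.6, 0.9, -0.0]
width: 1.002
grip_force: 0.0
```

Call:
drive_tool --pt "0 0 -7 0 0 0 1" --pt "0 0 -7 0 0 0 1" --pt "0 0 -7 0 0 0 1" --pt "0 0 -7 0 0 0 1" --pt "0 0 -7 0 0 0 1" --pt "0 0 -7 0 0 0 1" --pt "0 0 -7 0 0 0 1" --pt "0 0 0 0 0 0 1"

```text
time: 13.9
tool_pos: [0.4959, 0.1898, 0.2519]
tcp_rot: [-0.212, -3.131, 0.002]
wrist_force: [0.0, -1.1, 0.7]
width: 1.0
grip_force: 0.0
```

```bash
cat > knob.py <<'E'
from h import *
from scipy.optimize import least_squares
def disc(p):
    c=fproj(p,[[.5008,.1905,.138]])[0].astype(int);b=np.zeros((400,640),np.uint8);w=30
    sl=np.s_[max(c[1]-w,0):c[1]+w,c[0]-w:c[0]+w];b[sl]=p["color"][sl].min(2)>150
    l=cv2.connectedComponents(b)[1];i=l[c[1],c[0]];ys,xs=np.where(l==i);h=cv2.convexHull(np.c_[xs,ys].astype(np.int32))[:,0]
    q=fonz(p,h,.138)[:,:2];f=lambda v:np.hypot(*(q-v[:2]).T)-v[2];r=least_squares(f,[.5,.19,.012],loss="soft_l1",f_scale=.0005)
    return r.x,len(xs)
E
python3 - <<'E'
from knob import *
s=status.read_state();T=pose(s);print(T.round(4),s["q"])
for n in("w2.npz","w6.npz"):print(disc(dict(np.load(n))))
p=wshot();print(disc(p));np.savez("w7.npz",color=p["color"],intrinsics=p["intrinsics"],world_from_camera=p["world_from_camera"])
print(T[:3,:3].T@(np.array([.5008,.1905,.082])-T[:3,3]))
E
```

```text
[[-0.9909  0.1348 -0.0033  0.4959]
 [ 0.1348  0.9909 -0.0011  0.1898]
 [ 0.0032 -0.0015 -1.      0.2519]
 [ 0.      0.      0.      1.    ]] [ 3.18716095e-01 -2.00356853e-02  1.88244359e+00 -1.52094755e-06
  1.28269502e+00 -1.11684367e+00]
(array([0.50036991, 0.19059351, 0.01197255]), 566)
(array([0.50042899, 0.1906715 , 0.01197386]), 590)
(array([0.50107626, 0.1901308 , 0.01199487]), 503)
[-0.00530266  0.00156639  0.16986008]
```

Call:
drive_tool --pt "0 0 0 -0.0025 0.001 0.02 1" --pt "0 0 0 -0.0025 0.0005 0.03 1" --pt "0 0 0 0 0 0.03 1" --pt "0 0 0 0 0 0.02 1" --pt "0 0 0 0 0 0.01 1" --pt "0 0 0 0 0 0 1" --pt "0 0 0 0 0 0 1" --pt "0 0 0 0 0 0 1"

```text
time: 14.62
tool_pos: [0.5034, 0.1914, 0.1453]
tcp_rot: [0.218, 3.132, 0.001]
wrist_force: [-0.2, -0.3, -0.7]
width: 0.999
grip_force: 0.0
```

```bash
python3 - <<'E'
from knob import *
s=status.read_state();T=pose(s);print(T.round(4))
print(T[:3,:3].T@(np.array([.5007,.1904,.080])-T[:3,3]))
E
```

```text
[[-9.903e-01  1.388e-01  2.300e-03  5.034e-01]
 [ 1.388e-01  9.903e-01  8.000e-04  1.914e-01]
 [-2.200e-03  1.100e-03 -1.000e+00  1.453e-01]
 [ 0.000e+00  0.000e+00  0.000e+00  1.000e+00]]
[ 0.00267394 -0.00145032  0.06530969]
```

Call:
drive_tool --pt "0 0 0 0.0015 -0.001 0.015 1" --pt "0 0 0 0.001 -0.0005 0.02 1" --pt "0 0 0 0 0 0.015 1" --pt "0 0 0 0 0 0.01 1" --pt "0 0 0 0 0 0.004 1" --pt "0 0 0 0 0 0 1" --pt "0 0 0 0 0 0 1" --pt "0 0 0 0 0 0 1"

```text
time: 15.28
tool_pos: [0.5008, 0.1903, 0.0812]
tcp_rot: [0.217, 3.132, 0.001]
wrist_force: [-0.1, 0.7, -0.5]
width: 0.999
grip_force: 0.0
```

```bash
python3 - <<'E'
from knob import *
T=pose();print(T.round(4),T[:3,:3].T@(np.array([.5007,.1904,.080])-T[:3,3]))
p=wshot();T=pose();print(T[:3,3],disc(p));save(p,"w8.png",s=1.25)
E
```

```text
[[-9.904e-01  1.379e-01  2.300e-03  5.008e-01]
 [ 1.379e-01  9.904e-01  8.000e-04  1.903e-01]
 [-2.200e-03  1.100e-03 -1.000e+00  8.120e-02]
 [ 0.000e+00  0.000e+00  0.000e+00  1.000e+00]] [9.25085049e-05 9.64457635e-05 1.18254296e-03]
[0.50071919 0.19023723 0.08111684] (array([0.72374234, 0.17436602, 0.39132815]), 256000)
```

View pics/w8.png

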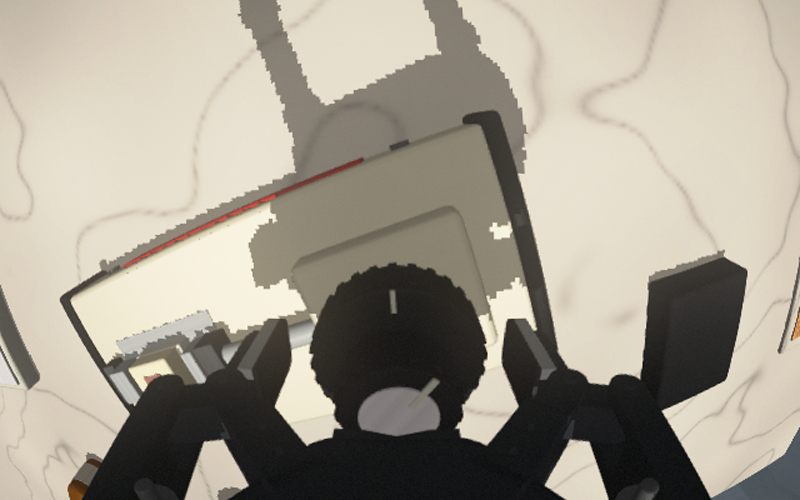

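Call:
drive_tool --pt "0 0 0 0 0 0 0.6" --pt "0 0 0 0 0 0 0.6" --pt "0 0 0 0 0 0 0.6" --pt "0 0 0 0 0 0 0.6" --pt "0 0 0 0 0 0 0.6" --pt "0 0 0 0 0 0 0.6" --force 60

```text
time: 15.83
tool_pos: [0.5003, 0.1911, 0.0812]
tcp_rot: [0.217, 3.133, 0.004]
wrist_force: [-2.5, 2.3, 5.4]
width: 0.705
grip_force: 64.4
```

```bash
cat > st.py <<'E'
from h import *
s=status.read_state();T=pose(s);y=np.degrees(np.arctan2(T[1,1],T[0,1]))
print("t",round(s["time"],2),"yaw",y.round(2),"pos",T[:3,3].round(4),"F",s["wrist_force"].round(2),"M",s["torque"].round(3),"w",round(s["width"],3),"g",round(s["grip_force"],1),"q6",s["q"][5].round(3),"tau",s["joint_torque"][[0,5]].round(3))
E
python3 st.py
```

```text
t 15.83 yaw 82.06 pos [0.5003 0.1911 0.0812] F [-2.49  2.34  5.38] M [0.665 0.278 0.048] w 0.705 g 64.4 q6 -1.116 tau [-1.737  0.037]
```

Call:
drive_tool --pt "0 0 3 0 0 0 0.6" --pt "0 0 3 0 0 0 0.6" --pt "0 0 3 0 0 0 0.6" --pt "0 0 3 0 0 0 0.6"

```text
time: 16.17
tool_pos: [0.5003, 0.1912, 0.0812]
tcp_rot: [0.547, 3.092, 0.004]
wrist_force: [-2.0, 3.7, 5.3]
width: 0.704
grip_force: 64.5
```

```bash
python3 st.py
```

```text
t 16.17 yaw 69.95 pos [0.5003 0.1912 0.0812] F [-1.99  3.67  5.26] M [0.776 0.22  0.233] w 0.704 g 64.5 q6 -0.904 tau [-2.423 -0.392]
```

Call:
drive_tool --pt "0 0 3 0 0 0 0.6" --pt "0 0 3 0 0 0 0.6" --pt "0 0 3 0 0 0 0.6" --pt "0 0 3 0 0 0 0.6"

```text
time: 16.5
tool_pos: [0.5005, 0.1914, 0.0812]
tcp_rot: [0.867, 3.018, 0.005]
wrist_force: [-0.6, 4.7, 4.5]
width: 0.712
grip_force: 64.6
```

```bash
python3 st.py
```

```text
t 16.5 yaw 57.94 pos [0.5005 0.1914 0.0812] F [-0.63  4.67  4.5 ] M [0.79  0.174 0.268] w 0.712 g 64.6 q6 -0.695 tau [-2.698 -0.392]
```

Call:
drive_tool --pt "0 0 3 0 0 0 0.6" --pt "0 0 3 0 0 0 0.6" --pt "0 0 3 0 0 0 0.6" --pt "0 0 3 0 0 0 0.6"

```text
time: 16.83
tool_pos: [0.5006, 0.1915, 0.0812]
tcp_rot: [1.178, 2.911, 0.005]
wrist_force: [-1.1, 4.6, 4.4]
width: 0.714
grip_force: 64.6
```

```bash
python3 st.py; python3 - <<'E'
from h import *
p=wshot();save(p,"w9.png",s=1.25)
E
python3 st.py
```

```text
t 16.83 yaw 45.95 pos [0.5006 0.1915 0.0812] F [-1.1   4.55  4.42] M [0.833 0.146 0.331] w 0.714 g 64.6 q6 -0.486 tau [-2.907 -0.389]
t 16.88 yaw 45.79 pos [0.5006 0.1915 0.0812] F [-1.58  5.34  5.18] M [ 0.825  0.099 -0.221] w 0.703 g 64.6 q6 -0.483 tau [-2.634 -0.031]
```

View pics/w9.png

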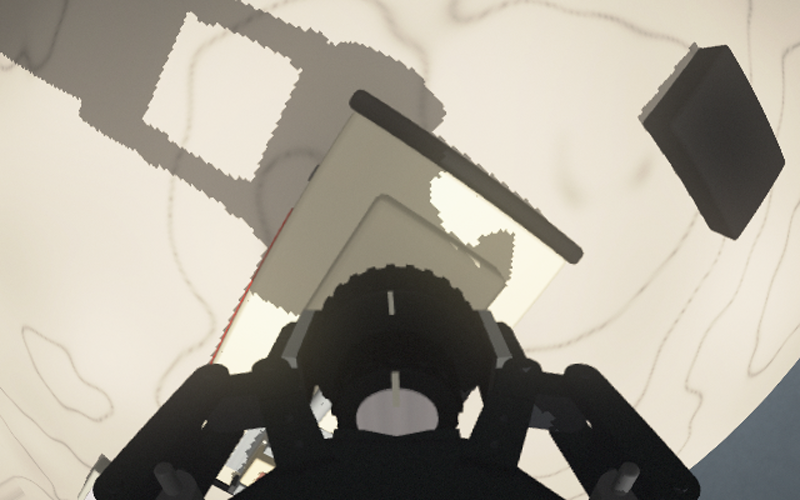

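Call:
drive_tool --pt "0 0 3 0 0 0 0.6" --pt "0 0 3 0 0 0 0.6" --pt "0 0 3 0 0 0 0.6"

```text
time: 17.13
tool_pos: [0.5007, 0.1916, 0.0812]
tcp_rot: [1.401, 2.811, 0.006]
wrist_force: [-0.8, 5.2, 5.1]
width: 0.71
grip_force: 64.6
```

```bash
python3 st.py
```

```text
t 17.13 yaw 37.0 pos [0.5007 0.1916 0.0812] F [-0.79  5.21  5.09] M [0.957 0.117 0.28 ] w 0.71 g 64.6 q6 -0.329 tau [-3.391 -0.392]
```

Call:
drive_tool --pt "0 0 3 0 0 0 0.6" --pt "0 0 3 0 0 0 0.6"

```text
time: 17.3
tool_pos: [0.5008, 0.1916, 0.0812]
tcp_rot: [1.547, 2.733, 0.006]
wrist_force: [-1.1, 5.0, 4.4]
width: 0.71
grip_force: 64.5
```

```bash
python3 st.py
```

```text
t 17.3 yaw 31.0 pos [0.5008 0.1916 0.0812] F [-1.08  5.    4.42] M [0.924 0.019 0.294] w 0.71 g 64.5 q6 -0.225 tau [-3.437 -0.389]
```

Call:
drive_tool --pt "0 0 3 0 0 0 0.6" --pt "0 0 3 0 0 0 0.6"

```text
time: 17.47
tool_pos: [0.5008, 0.1917, 0.0812]
tcp_rot: [1.687, 2.649, 0.007]
wrist_force: [-1.2, 5.8, 4.5]
width: 0.707
grip_force: 64.5
```

```bash
python3 st.py
```

```text
t 17.47 yaw 25.0 pos [0.5008 0.1917 0.0812] F [-1.23  5.83  4.53] M [0.934 0.007 0.2  ] w 0.707 g 64.5 q6 -0.12 tau [-3.464 -0.389]
```

Call:
drive_tool --pt "0 0 3 0 0 0 0.6" --pt "0 0 3 0 0 0 0.6"

```text
time: 17.63
tool_pos: [0.5009, 0.1917, 0.0812]
tcp_rot: [1.824, 2.557, 0.007]
wrist_force: [-1.2, 7.0, 3.5]
width: 0.707
grip_force: 64.5
```

```bash
python3 st.py
```

```text
t 17.63 yaw 19.0 pos [0.5009 0.1917 0.0812] F [-1.2   6.95  3.45] M [ 0.935 -0.041  0.297] w 0.707 g 64.5 q6 -0.015 tau [-3.473 -0.39 ]
```

Call:
drive_tool --pt "0 0 3 0 0 0 0.6"

```text
time: 17.72
tool_pos: [0.501, 0.1917, 0.0812]
tcp_rot: [1.89, 2.508, 0.007]
wrist_force: [-0.5, 6.1, 3.6]
width: 0.706
grip_force: 64.5
```

```bash
python3 st.py
```

```text
t 17.72 yaw 16.0 pos [0.501  0.1917 0.0812] F [-0.5   6.07  3.6 ] M [ 0.947 -0.087  0.254] w 0.706 g 64.5 q6 0.037 tau [-3.468 -0.39 ]
```

Call:
drive_tool --pt "0 0 3 0 0 0 0.6" --pt "0 0 3 0 0 0 0.6"

```text
time: 17.88
tool_pos: [0.501, 0.1917, 0.0812]
tcp_rot: [2.019, 2.406, 0.007]
wrist_force: [-0.2, 6.7, 3.6]
width: 0.708
grip_force: 64.5
```

```bash
python3 st.py
```

```text
t 17.88 yaw 10.0 pos [0.501  0.1917 0.0812] F [-0.21  6.66  3.58] M [ 0.904 -0.067  0.28 ] w 0.708 g 64.5 q6 0.142 tau [-3.45 -0.39]
```

Call:
drive_tool --pt "0 0 3 0 0 0 0.6"

```text
time: 17.97
tool_pos: [0.5011, 0.1917, 0.0812]
tcp_rot: [2.081, 2.353, 0.007]
wrist_force: [-0.1, 5.7, 3.9]
width: 0.713
grip_force: 64.5
```

```bash
python3 st.py
```

```text
t 17.97 yaw 7.01 pos [0.5011 0.1917 0.0812] F [-0.08  5.73  3.92] M [ 0.941 -0.093  0.337] w 0.713 g 64.5 q6 0.194 tau [-3.482 -0.356]
```

Call:
drive_tool --pt "0 0 3 0 0 0 0.6"

```text
time: 18.05
tool_pos: [0.5012, 0.1917, 0.0812]
tcp_rot: [2.142, 2.297, 0.008]
wrist_force: [0.2, 6.0, 2.7]
width: 0.712
grip_force: 64.5
```

```bash
python3 st.py
```

```text
t 18.05 yaw 4.01 pos [0.5012 0.1917 0.0812] F [0.17 6.01 2.66] M [ 0.91  -0.134  0.308] w 0.712 g 64.5 q6 0.246 tau [-3.506 -0.321]
```

Call:
drive_tool --pt "0 0 3 0 0 0 0.6"

```text
time: 18.13
tool_pos: [0.5012, 0.1917, 0.0812]
tcp_rot: [2.201, 2.241, 0.007]
wrist_force: [0.7, 5.8, 3.3]
width: 0.706
grip_force: 64.5
```

```bash
python3 st.py
```

```text
t 18.13 yaw 1.02 pos [0.5012 0.1917 0.0812] F [0.73 5.81 3.32] M [ 0.904 -0.155  0.365] w 0.706 g 64.5 q6 0.299 tau [-3.523 -0.288]
```

Call:
drive_tool --pt "0 0 3 0 0 0 0.6"

```text
time: 18.22
tool_pos: [0.5012, 0.1917, 0.0812]
tcp_rot: [2.259, 2.182, 0.008]
wrist_force: [0.2, 6.5, 2.6]
width: 0.707
grip_force: 64.4
```

```bash
python3 st.py
```

```text
t 18.22 yaw -1.97 pos [0.5012 0.1917 0.0812] F [0.24 6.48 2.58] M [ 0.917 -0.167  0.356] w 0.707 g 64.4 q6 0.351 tau [-3.535 -0.254]
```

Call:
drive_tool --pt "0 0 0 0 0 0 0.8" --pt "0 0 0 0 0 0 1" --pt "0 0 0 0 0 0 1" --pt "0 0 0 0 0 0 1" --pt "0 0 0 0 0 0 1" --pt "0 0 0 0 0 0 1"

```text
time: 18.72
tool_pos: [0.4995, 0.1896, 0.0796]
tcp_rot: [-2.258, -2.184, 0.001]
wrist_force: [0.1, -0.1, 0.8]
width: 1.004
grip_force: 0.0
```

Call:
drive_tool --pt "0 0 0 0 0 -0.01 1" --pt "0 0 0 0 0 -0.02 1" --pt "0 0 0 0 0 -0.03 1" --pt "0 0 0 0 0 -0.03 1" --pt "0 0 0 0 0 -0.03 1" --pt "0 0 0 -0.02 0 -0.03 1" --pt "0 0 0 -0.03 0 0 1" --pt "0 0 0 -0.03 0 0 1"

```text
time: 19.38
tool_pos: [0.4989, 0.11, 0.2341]
tcp_rot: [2.253, 2.184, 0.009]
wrist_force: [0.2, -0.0, -1.8]
width: 0.999
grip_force: 0.0
```

Call:
drive_tool --pt "0 0 0 -0.02 0 0 1" --pt "0 0 0 0 0 0 1" --pt "0 0 0 0 0 0 1"

```text
time: 19.63
tool_pos: [0.4963, 0.0892, 0.2306]
tcp_rot: [2.261, 2.181, 0.002]
wrist_force: [-0.2, 0.0, 0.6]
width: 0.999
grip_force: 0.0
```

```bash
python3 st.py; python3 - <<'E'
from h import *
p=wshot();save(p,"w10.png",(200,20,440,280),2.3)
E
```

```text
t 19.63 yaw -2.05 pos [0.4963 0.0892 0.2306] F [-0.24  0.04  0.63] M [0.001 0.071 0.027] w 0.999 g 0.0 q6 0.164 tau [-0.799 -0.068]
```

View pics/w10.png

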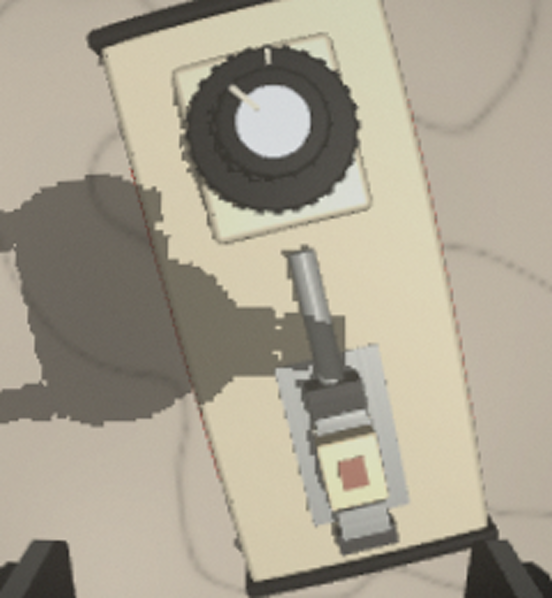

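The block sits straight between both jaws (about 350,470 in the crop) and the gripper is clear of everything. The inner mark at about (240,95) is where it was relative to the clamp.

```bash
python3 -c "
from workcell import workorder
print(workorder.finish_job())"
```

```text
the job is handed in; nothing more can be done
None
```

The job is handed in: the block stands wax up on the bed, clamped at an estimated 13.6 N (judged from the joint-6 torque change), the inner knob looked unmoved in the last picture, and the arm is clear of everything; no verdict was returned.

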